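# Prop a primed panel level on two equal dowels

### The job

The primed panel on the battens is to dry level, propped on two dowels over the paper sheet. First find the one dowel on the grey mat that is exactly as tall as the dowel already standing on the sheet, and stand it in the middle of the empty circle. Then take the panel by its edges, never touching its white face or tipping it, and lay it gently, white side up, along and centrally across both dowels; leave the dowel that was already on the sheet and everything else where they are.

Things in the scene. Friction and masses are not known exactly. Their poses are not given: they have to be found in the camera images.
- dowel_short_a: plain pale round wooden dowel length standing on end, 36 mm diameter, 46 mm tall; one of a pair of equal height. Origin at the centre of its underside, z up along its axis. Which of the six dowels stands on the paper sheet changes from start to start
- dowel_middle_a: plain pale round wooden dowel length standing on end, 36 mm diameter, 60 mm tall; one of a pair of equal height. Origin at the centre of its underside, z up along its axis. Which of the six dowels stands on the paper sheet changes from start to start
- dowel_tall_a: plain pale round wooden dowel length standing on end, 36 mm diameter, 74 mm tall; one of a pair of equal height. Origin at the centre of its underside, z up along its axis. Which of the six dowels stands on the paper sheet changes from start to start
- dowel_short_b: plain pale round wooden dowel length standing on end, 36 mm diameter, 46 mm tall; one of a pair of equal height. Origin at the centre of its underside, z up along its axis. Which of the six dowels stands on the paper sheet changes from start to start
- dowel_middle_b: plain pale round wooden dowel length standing on end, 36 mm diameter, 60 mm tall; one of a pair of equal height. Origin at the centre of its underside, z up along its axis. Which of the six dowels stands on the paper sheet changes from start to start
- dowel_tall_b: plain pale round wooden dowel length standing on end, 36 mm diameter, 74 mm tall; one of a pair of equal height. Origin at the centre of its underside, z up along its axis. Which of the six dowels stands on the paper sheet changes from start to start
- sheet: white paper sheet lying on the bench, 120 x 250 mm, no thickness to speak of; two drawn black circles (44 mm diameter) 150 mm apart. Origin at its centre, midway between the circles; its y axis runs along the line through both circles
- full_circle (a point): centre of the circle in which a dowel already stands (75 mm along the sheet's +y), on the bench surface
- empty_circle (a point): centre of the empty circle (75 mm along the sheet's -y), on the bench surface
- panel: thin flat panel 210 x 56 x 8 mm, plywood core, lying flat on two battens with its white primed face up. Origin at the centre of its underside; x along its 210 mm length, y across its 56 mm width, z up out of the white face. About 90 g, centre of mass in the middle
- face: the white primed face of the panel, 202 x 48 mm, standing 1 mm proud of the core and set in 4 mm from every edge; fixed to the panel, origin at its centre 8 mm above the panel's underside
- battens: two fixed wooden battens, 20 mm high, 22 mm wide and 90 mm long, that carry the panel at the start; they run across the panel, 80 mm either side of the middle. Origin between them on the bench
- mat: thin grey cutting mat 320 x 240 mm (no thickness to speak of), on which the other five dowels stand; origin at its centre
- tape: bystander: roll of paper tape lying flat, 70 mm diameter, 24 mm high; origin under its centre
- sander: bystander: cork sanding block 100 x 50 x 30 mm; origin under its centre
- wedge: bystander: stepped wooden offcut 70 x 30 mm, 34 mm at its highest; origin under its centre
- brush: bystander: paint brush 150 mm long lying on the bench; origin under it, x along it
- glue: bystander: white glue bottle, 54 mm diameter, 120 mm tall; origin under its centre
Things that resemble listed ones, but are neither listed nor needed, are in the scene too. Leave any red look-alike of the dowel_tall_b alone.

How it is judged:
On the way:
1. the dowel of matching height stands, released, in the empty circle (within 12 mm), the panel still on its battens (((horizontal distance between dowel_short_a and full_circle below 0.012 m and horizontal distance between dowel_short_b and empty_circle below 0.012 m and angle between the z axis of each of dowel_short_a, dowel_short_b and the z axis of sheet, either way round below 0.1 rad and distance of each of dowel_middle_a, dowel_tall_a, dowel_middle_b, dowel_tall_b from where it was at the start of the episode below 0.025 m and distance of dowel_short_a from where it was at the start of the episode below 0.015 m and contact force between the fingers and dowel_short_b below 0.05 N) or (horizontal distance between dowel_middle_a and full_circle below 0.012 m and horizontal distance between dowel_middle_b and empty_circle below 0.012 m and angle between the z axis of each of dowel_middle_a, dowel_middle_b and the z axis of sheet, either way round below 0.1 rad and distance of each of dowel_short_a, dowel_tall_a, dowel_short_b, dowel_tall_b from where it was at the start of the episode below 0.025 m and distance of dowel_middle_a from where it was at the start of the episode below 0.015 m and contact force between the fingers and dowel_middle_b below 0.05 N) or (horizontal distance between dowel_tall_a and full_circle below 0.012 m and horizontal distance between dowel_tall_b and empty_circle below 0.012 m and angle between the z axis of each of dowel_tall_a, dowel_tall_b and the z axis of sheet, either way round below 0.1 rad and distance of each of dowel_short_a, dowel_middle_a, dowel_short_b, dowel_middle_b from where it was at the start of the episode below 0.025 m and distance of dowel_tall_a from where it was at the start of the episode below 0.015 m and contact force between the fingers and dowel_tall_b below 0.05 N) or (horizontal distance between dowel_short_b and full_circle below 0.012 m and horizontal distance between dowel_short_a and empty_circle below 0.012 m and angle between the z axis of each of dowel_short_b, dowel_short_a and the z axis of sheet, either way round below 0.1 rad and distance of each of dowel_middle_a, dowel_tall_a, dowel_middle_b, dowel_tall_b from where it was at the start of the episode below 0.025 m and distance of dowel_short_b from where it was at the start of the episode below 0.015 m and contact force between the fingers and dowel_short_a below 0.05 N) or (horizontal distance between dowel_middle_b and full_circle below 0.012 m and horizontal distance between dowel_middle_a and empty_circle below 0.012 m and angle between the z axis of each of dowel_middle_b, dowel_middle_a and the z axis of sheet, either way round below 0.1 rad and distance of each of dowel_short_a, dowel_tall_a, dowel_short_b, dowel_tall_b from where it was at the start of the episode below 0.025 m and distance of dowel_middle_b from where it was at the start of the episode below 0.015 m and contact force between the fingers and dowel_middle_a below 0.05 N) or (horizontal distance between dowel_tall_b and full_circle below 0.012 m and horizontal distance between dowel_tall_a and empty_circle below 0.012 m and angle between the z axis of each of dowel_tall_b, dowel_tall_a and the z axis of sheet, either way round below 0.1 rad and distance of each of dowel_short_a, dowel_middle_a, dowel_short_b, dowel_middle_b from where it was at the start of the episode below 0.025 m and distance of dowel_tall_b from where it was at the start of the episode below 0.015 m and contact force between the fingers and dowel_tall_a below 0.05 N)) and distance of panel from where it was at the start of the episode below 0.02 m), for 0.2 s.
At the end, for the whole second after the job is handed in: Equal dowels stand within 12 mm of both circles' centres, the first moved under 15 mm, the other four under 25 mm. The panel rests on both, still, white side up, level within 0.035 rad, its middle within 20 mm of the sheet's and its length within 0.15 rad of the line of circles (((horizontal distance between dowel_short_a and full_circle below 0.012 m and horizontal distance between dowel_short_b and empty_circle below 0.012 m and angle between the z axis of each of dowel_short_a, dowel_short_b and the z axis of sheet, either way round below 0.1 rad and distance of each of dowel_middle_a, dowel_tall_a, dowel_middle_b, dowel_tall_b from where it was at the start of the episode below 0.025 m and distance of dowel_short_a from where it was at the start of the episode below 0.015 m and contact force between panel and dowel_short_a above 0.05 N and contact force between panel and dowel_short_b above 0.05 N) or (horizontal distance between dowel_middle_a and full_circle below 0.012 m and horizontal distance between dowel_middle_b and empty_circle below 0.012 m and angle between the z axis of each of dowel_middle_a, dowel_middle_b and the z axis of sheet, either way round below 0.1 rad and distance of each of dowel_short_a, dowel_tall_a, dowel_short_b, dowel_tall_b from where it was at the start of the episode below 0.025 m and distance of dowel_middle_a from where it was at the start of the episode below 0.015 m and contact force between panel and dowel_middle_a above 0.05 N and contact force between panel and dowel_middle_b above 0.05 N) or (horizontal distance between dowel_tall_a and full_circle below 0.012 m and horizontal distance between dowel_tall_b and empty_circle below 0.012 m and angle between the z axis of each of dowel_tall_a, dowel_tall_b and the z axis of sheet, either way round below 0.1 rad and distance of each of dowel_short_a, dowel_middle_a, dowel_short_b, dowel_middle_b from where it was at the start of the episode below 0.025 m and distance of dowel_tall_a from where it was at the start of the episode below 0.015 m and contact force between panel and dowel_tall_a above 0.05 N and contact force between panel and dowel_tall_b above 0.05 N) or (horizontal distance between dowel_short_b and full_circle below 0.012 m and horizontal distance between dowel_short_a and empty_circle below 0.012 m and angle between the z axis of each of dowel_short_b, dowel_short_a and the z axis of sheet, either way round below 0.1 rad and distance of each of dowel_middle_a, dowel_tall_a, dowel_middle_b, dowel_tall_b from where it was at the start of the episode below 0.025 m and distance of dowel_short_b from where it was at the start of the episode below 0.015 m and contact force between panel and dowel_short_b above 0.05 N and contact force between panel and dowel_short_a above 0.05 N) or (horizontal distance between dowel_middle_b and full_circle below 0.012 m and horizontal distance between dowel_middle_a and empty_circle below 0.012 m and angle between the z axis of each of dowel_middle_b, dowel_middle_a and the z axis of sheet, either way round below 0.1 rad and distance of each of dowel_short_a, dowel_tall_a, dowel_short_b, dowel_tall_b from where it was at the start of the episode below 0.025 m and distance of dowel_middle_b from where it was at the start of the episode below 0.015 m and contact force between panel and dowel_middle_b above 0.05 N and contact force between panel and dowel_middle_a above 0.05 N) or (horizontal distance between dowel_tall_b and full_circle below 0.012 m and horizontal distance between dowel_tall_a and empty_circle below 0.012 m and angle between the z axis of each of dowel_tall_b, dowel_tall_a and the z axis of sheet, either way round below 0.1 rad and distance of each of dowel_short_a, dowel_middle_a, dowel_short_b, dowel_middle_b from where it was at the start of the episode below 0.025 m and distance of dowel_tall_b from where it was at the start of the episode below 0.015 m and contact force between panel and dowel_tall_b above 0.05 N and contact force between panel and dowel_tall_a above 0.05 N)) and angle between panel's own z axis and vertical below 0.035 rad and horizontal distance between panel and sheet below 0.02 m and angle between the x axis of panel and the y axis of sheet, either way round below 0.15 rad and linear speed of panel below 0.02 m/s); the robot touches nothing.
It fails at once if the panel's white face is touched by anything (over 0.3 N) (contact force between anything else and face above 0.3 N).
It fails at once if the panel is tipped by more than 0.4 rad (angle between panel's own z axis and vertical above 0.4 rad).
It fails at once if the panel is dropped (faster than 0.5 m/s while not held by the fingers) (linear speed of panel above 0.5 m/s and contact force between the fingers and panel below 0.05 N).
It fails at once if a bystander (tape, sanding block, offcut, brush, glue bottle) is moved by more than 30 mm (distance of any of tape, sander, wedge, brush, glue from where it was at the start of the episode above 0.03 m).
It also fails if it takes over 64 s, if anything falls off the work surface, if the arm or the gripper's body presses on something with over 40 N, if the wrist force passes 120 N, or if a joint passes its speed limit or range.

### The arm

A 7-joint arm with a two-finger parallel gripper is mounted at the origin on the work surface. World frame = base frame: x ahead of the robot, y to its left, z up, the work surface at z = 0. Lengths are in m, angles in rad, forces in N, time in s.
With the tool pointing down it reaches from about 0.4 to 0.9 m from the base axis. Payload 5.5 kg.
Tool frame: the origin (TCP) lies midway between the tips of the shut fingers; the grasp point (between the pads) lies 19 mm behind it (manip.grip_depth is the distance from the TCP to the grasp point, in m); z points along the fingers, y is the line along which they close (so a half turn about z gives the same grasp; the last joint's range is limited). The gripper opens to 92 mm and grips with 3 to 60 N. Pads are 19 mm wide; open, the fingers measure 130 mm over their backs; the gripper's body (75 mm by 190 mm) begins 47 mm behind the grasp point.
Start: joints at [-0.96, 0.501, -0.427, 1.55, 0.221, 1.138, -0.21], TCP at [0.222, 0.611, 0.227] pointing down, gripper open.
Joint ranges: [-2.88, 2.88], [-0.31, 2.03], [-1.54, 1.56], [0.2, 2.42], [-1.41, 4.55], [0.19, 2.02], [-2.57, 2.57]. Speed limits (rad/s): [2.57, 2.57, 3.14, 3.14, 3.14, 3.14, 3.14].

### API

Orientations are given as a unit quaternion [x, y, z, w].
In Python, from bench import manip, effector, viewer gives the robot as it stands. Calls block until the motion is done:
- manip.move_pose(position, orientation): joint-space move of the TCP to a pose.
- manip.servo_line(position, ori=None, vel=0.15): straight line of the TCP; ori=None keeps the orientation; vel is the mean speed in m/s.
- manip.movej(angles): joint-space move.
- effector.open_jaws() and effector.close(f_grip=None): open the fingers fully, or close them until they stop; f_grip is the grip in N (None keeps the last).
- manip.sleep(seconds).
- manip.solve_ik(position, orientation): joint angles nearest the present ones, or None.
- viewer.get_image(name): name is "scene" or "side" or "wrist"; returns the picture (400x640x3 uint8, red, green, blue); there is no depth.
- viewer.get_calibration(name): a dict with "vfov" (degrees; the focal length in pixels is half the picture's height over the tangent of half this angle, whatever the lens; pixels are square), "cx", "cy" (the principal point, pixels), "eye" and "attitude" of the camera in the world. Camera axes: x right, y down, z forward; pixel columns grow to the right and rows downward; lengths in m; the calibration is good to about 2 mm. A picture is of the moment at which its call begins: read the wrist's pose just before it. get_calibration takes no time and is no camera call; for the wrist camera it gives the pose at the moment of the call.
A pose or a line that the arm cannot do raises manip.PlanningError and nothing moves.
- manip.hand_in(): hands the job in; it is judged then, once.
Readings, each from a call of its own:
- manip.current_clock(): time.
- manip.current_q(): joint angles.
- manip.current_joint_velocities(): joint speeds.
- manip.current_tau(): joint torques, N m.
- manip.current_tool_pos(): TCP position.
- manip.current_tcp_rot(): TCP orientation.
- manip.current_force(): force on the tool from outside, world axes, zero at the start.
- manip.current_wrist_torque(): the same for the moment, N m.
- manip.current_finger_gap(): finger opening in m.
- manip.current_gripper_force(): force on a finger pad.
Only numpy, scipy, OpenCV 4.12 (cv2) and the standard library are available. Lean on these libraries where they do the work, as an engineer would, in place of code of your own. Each camera call takes 0.05 s, during which the arm holds its last target. There are 200 camera calls.

## Working session

There is one attempt and no reset: what is moved stays moved. The work goes in short steps, each a Python script; the robot and the scene stay as the last script left them, time stands still between calls to the robot, and variables do not carry over. Pictures are saved under pics/ and viewed, at most 10 in all, crops included, and the job is handed in when it is done.

```bash
mkdir -p pics; ls; cat > h.py <<'E'
import numpy as np, cv2
from bench import manip, effector, viewer
def shot(n,f=None):
    c=viewer.get_calibration(n); im=viewer.get_image(n)
    if f: cv2.imwrite('pics/'+f+'.png',im[:,:,::-1])
    return im,c
E
python3 - <<'E'
from h import *
for n in ("scene","side"):
    im,c=shot(n,n+'0'); print(n,c)
print(manip.current_clock(), manip.current_tcp_rot(), viewer.get_calibration("wrist"))
E
```

```text
pics
scene {'vfov': 51.175343215120336, 'cx': 316.20151506116696, 'cy': 198.44737672594735, 'eye': array([ 1.09703135, -0.51034864,  0.69491096]), 'attitude': array([ 0.82241463,  0.37810279, -0.18832054, -0.38106146])}
side {'vfov': 43.311748470026515, 'cx': 319.931740142723, 'cy': 197.28553260772588, 'eye': array([ 0.3773966 , -1.08799922,  1.13121951]), 'attitude': array([ 0.92212388, -0.06924296,  0.01994816, -0.38012502])}
0.1 [ 1.73028720e-01  9.84916378e-01 -8.70402702e-04 -1.83638897e-04] {'vfov': 67.12462739648154, 'cx': 313.02128781768243, 'cy': 202.42770990748465, 'eye': array([0.15086275, 0.63634997, 0.38447219]), 'attitude': array([0.81051042, 0.56837239, 0.08056092, 0.11634264])}
```

View pics/scene0.png

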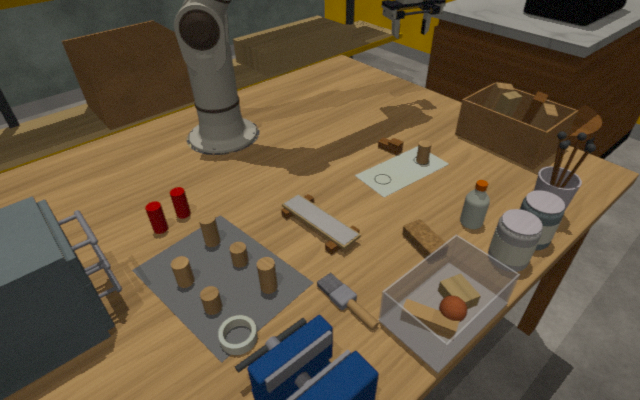

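View pics/side0.png

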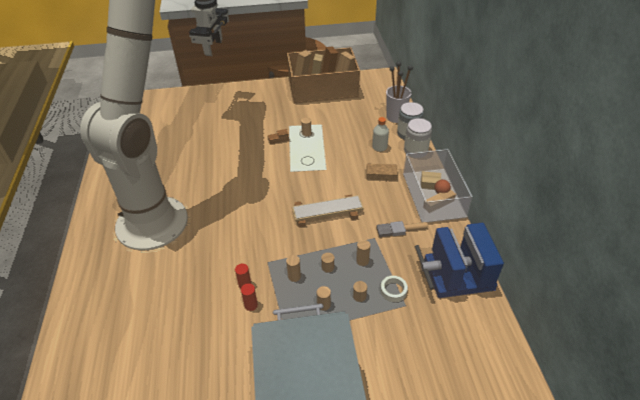

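The scene picture shows the sheet near (403,170) with its dowel at (424,152) and the empty circle at (383,179). Five dowels stand on the mat at about (210,232), (182,272), (239,255), (267,275) and (211,301), the panel is at (320,220), and the two red look-alikes are at (157,217) and (180,203). The side view shows the same layout. I'll zoom in to measure the dowel tops.

```bash
python3 - <<'E'
import cv2, numpy as np
a=cv2.imread('pics/scene0.png'); b=cv2.imread('pics/side0.png')
r=lambda i,x,y,w,h,W,H: cv2.resize(i[y:y+h,x:x+w],(W,H),interpolation=cv2.INTER_CUBIC)
m=np.vstack([np.hstack([r(a,160,205,130,120,390,360) ,r(b,275,230,120,80,410,273+87)]),
 np.hstack([r(a,350,130,100,61,390,238),r(b,285,115,100,58,410,238)])])
cv2.imwrite('pics/m1.png',m)
E
```

```text
(no output)
```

View pics/m1.png

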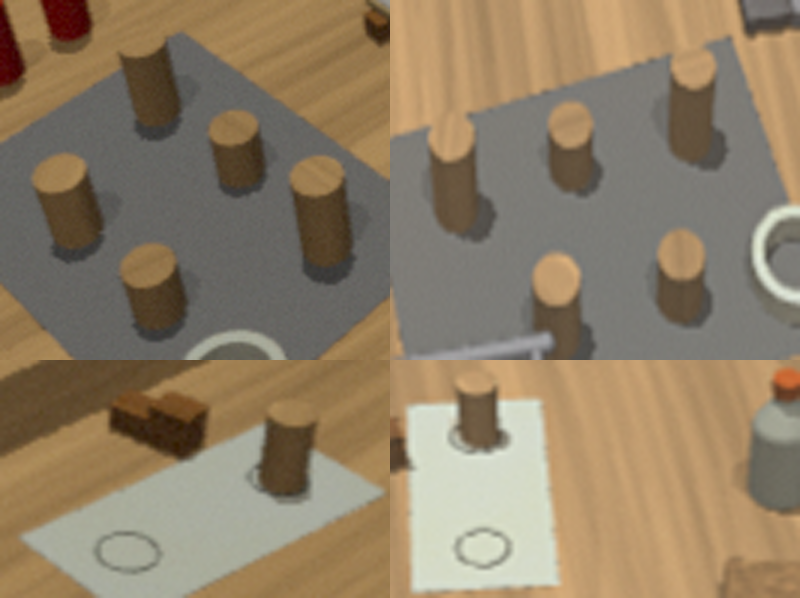

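The crops show two tall dowels (the mat's left and right corners in the scene view), two short ones, and one middle dowel, which is at scene (182,272). I'll triangulate the tops to confirm this and locate the sheet and the panel.

```bash
cat >> h.py <<'E'
from scipy.spatial.transform import Rotation as R
def ray(c,p):
    f=200/np.tan(np.radians(c['vfov'])/2)
    d=R.from_quat(c['attitude']).apply([(p[0]-c['cx'])/f,(p[1]-c['cy'])/f,1]); return np.array(c['eye']),d/np.linalg.norm(d)
def plane(c,p,z):
    o,d=ray(c,p); return o+d*(z-o[2])/d[2]
def tri(rs):
    A=sum(np.eye(3)-np.outer(d,d) for o,d in rs); b=sum((np.eye(3)-np.outer(d,d))@o for o,d in rs)
    X=np.linalg.solve(A,b); return X,max(np.linalg.norm((np.eye(3)-np.outer(d,d))@(X-o)) for o,d in rs)
def comp(m,p):  # contour of the mask component nearest p
    cs,_=cv2.findContours(m.astype(np.uint8),cv2.RETR_EXTERNAL,cv2.CHAIN_APPROX_NONE)
    cs=[c for c in cs if cv2.contourArea(c)>60]
    return min(cs,key=lambda c:-cv2.pointPolygonTest(c,p,True))
E
python3 - <<'E'
from h import *
np.set_printoptions(precision=4,suppress=True)
S=viewer.get_calibration('scene');D=viewer.get_calibration('side')
P=dict(tall1=((208.7,221),(293.1,260)),mid=((180.3,263),(323.6,292)),short=((238.3,247.7),(328,257.8)),tall2=((266,263.7),(363.4,244.9)),short2=((209.7,293.7),(360.2,286.4)),sheet=((424.6,143.8),(306.2,120.6)),empty=((382.8,179.2),(307.7,160.6)))
for k,(a,b) in P.items():
    X,e=tri([ray(S,a),ray(D,b)]); print(k,X,'res',round(e,4))
for n,c,ps,pp in(('scene',S,(395,175),(320,220)),('side',D,(307,145),(327,207))):
    im=cv2.imread(f'pics/{n}0.png'); hsv=cv2.cvtColor(im,cv2.COLOR_BGR2HSV); 
    for nm,p,z in(('sheet',ps,0),('panel',pp,.028)):
        m=(hsv[:,:,1]<60)&(hsv[:,:,2]>110); ct=comp(m,p)
        q=cv2.boxPoints(cv2.minAreaRect(np.array([plane(c,(float(u),float(v)),z)[:2]*1000 for u,v in ct[:,0]],np.float32)))/1000
        print(n,nm,cv2.contourArea(ct),q.mean(0),[np.linalg.norm(q[i]-q[i-1]).round(4) for i in(1,2)],[ (np.degrees(np.arctan2(*(q[i]-q[i-1])[::-1]))).round(2) for i in (1,2)])
E
```

```text
tall1 [ 0.408  -0.2625  0.0657] res 0.0012
mid [ 0.4735 -0.3663  0.0563] res 0.0005
short [ 0.5028 -0.249   0.0425] res 0.001
tall2 [ 0.6012 -0.2416  0.0697] res 0.0009
short2 [ 0.5708 -0.3552  0.043 ] res 0.0002
sheet [0.5192 0.3537 0.058 ] res 0.0006
empty [ 0.5039  0.2069 -0.0009] res 0.0005
scene sheet 1953.5 [0.5082 0.2815] [np.float32(0.1206), np.float32(0.2512)] [np.float32(-4.72), np.float32(85.28)]
scene panel 1128.0 [ 0.532  -0.0457] [np.float32(0.0489), np.float32(0.2031)] [np.float32(-85.73), np.float32(4.27)]
side sheet 1392.0 [0.5087 0.2808] [np.float32(0.1216), np.float32(0.2513)] [np.float32(-4.74), np.float32(85.26)]
side panel 723.5 [ 0.5326 -0.0459] [np.float32(0.05), np.float32(0.2029)] [np.float32(-85.74), np.float32(4.26)]
```

Every measurement matches the sizes given. The sheet dowel's top is at about 58 mm and the candidate's at about 56 mm, so both are middle. The shorts measure about 43 mm and the talls 66–70 mm. Next I'll check clearance to the cabinet handle and the red dowels, and the IK for all the poses.

```bash
cat >> h.py <<'E'
def down(yaw): # tool z down, tool y at world angle yaw
    y=np.array([np.cos(yaw),np.sin(yaw),0]); z=np.array([0,0,-1.]); return R.from_matrix(np.c_[np.cross(y,z),y,z]).as_quat()
rad=np.radians
MID=np.array([.4735,-.3663]); SH=np.array([.5084,.2812]); SD=np.array([np.cos(rad(85.27)),np.sin(rad(85.27))])
EMP=SH-.075*SD; FULL=SH+.075*SD; PAN=np.array([.5323,-.0458]); PY=rad(4.26)
E
python3 - <<'E'
from h import *
np.set_printoptions(precision=3,suppress=True)
S=viewer.get_calibration('scene');D=viewer.get_calibration('side')
for k,(a,b) in dict(hA=((118,290),(322,308)),hB=((95,212),(275,312)),red1=((155,205),(248,291)),red2=((178,190),(242,270))).items(): print(k,*tri([ray(S,a),ray(D,b)]))
for n,xy,yaws in(('pick',MID,(0,15,30,-15,180,195,165)),('place',EMP,(0,-30,30,150,180,210,90,-90)),('panel',PAN,(94.26,-85.74)),('set',SH,(-4.73,175.27))):
    for y in yaws:
        for z in(.03,.2):
            q=manip.solve_ik([*xy,z],down(rad(y))); print(n,y,z,q)
E
```

```text
hA [ 0.471 -0.467  0.095] 0.028155734787598734
hB [ 0.348 -0.463  0.16 ] 0.007579911739508026
red1 [ 0.284 -0.337  0.068] 0.004789449915790283
red2 [ 0.272 -0.272  0.072] 0.004346922024738627
pick 0 0.03 [ 0.137  0.731  0.648  1.837 -0.608  0.782  1.109]
pick 0 0.2 [ 0.086  0.481  0.705  1.742 -0.353  1.049  0.913]
pick 15 0.03 [ 0.318  0.663  0.392  1.831 -0.365  0.719  1.175]
pick 15 0.2 [ 0.149  0.459  0.614  1.74  -0.301  1.038  1.131]
pick 30 0.03 [ 0.426  0.641  0.248  1.827 -0.229  0.701  1.326]
pick 30 0.2 [ 0.148  0.459  0.615  1.74  -0.302  1.038  1.393]
pick -15 0.03 [ 0.049  0.785  0.781  1.84  -0.737  0.834  0.946]
pick -15 0.2 [ 0.105  0.474  0.677  1.741 -0.337  1.045  0.638]
pick 180 0.03 [-0.14   1.004  1.125  1.845 -1.068  1.052 -1.704]
pick 180 0.2 [-0.165  0.666  1.132  1.749 -0.655  1.162 -1.977]
pick 195 0.03 [-0.025  0.848  0.902  1.842 -0.854  0.896 -1.585]
pick 195 0.2 [-0.165  0.666  1.132  1.749 -0.655  1.162 -1.715]
pick 165 0.03 [-0.14   1.004  1.125  1.845 -1.068  1.052 -1.966]
pick 165 0.2 [-0.244  0.837  1.356  1.751 -0.855  1.291 -2.084]
place 0 0.03 
[... 862 characters left out ...]
.343  1.851  0.13   0.985  1.017]
place -90 0.03 [-0.605  0.566  0.206  1.967 -0.188  0.628 -1.847]
place -90 0.2 [-0.616  0.31   0.213  1.867 -0.078  0.973 -1.94 ]
panel 94.26 0.03 [ 0.183  0.554 -0.182  1.977  0.164  0.625  1.539]
panel 94.26 0.2 [ 0.062  0.293 -0.031  1.88   0.011  0.968  1.671]
panel -85.74 0.03 [-0.176  0.56   0.263  1.99  -0.239  0.621 -1.252]
panel -85.74 0.2 [-0.21   0.299  0.293  1.889 -0.104  0.968 -1.366]
set -4.73 0.03 [-0.486  0.607 -0.085  1.863  0.078  0.675 -0.698]
set -4.73 0.2 [-0.472  0.375 -0.1    1.765  0.043  1.004 -0.671]
set 175.27 0.03 [-0.073  0.702 -0.633  1.848  0.573  0.781  2.045]
set 175.27 0.2 [-0.027  0.456 -0.681  1.75   0.325  1.052  2.237]
```

The handle match is poor but puts it at y ≲ −0.46. A grasp closing along x keeps the gripper body at y > −0.41, and the camera sits on the +y side. I'll pick and place the dowel now.

```bash
python3 - <<'E'
from h import *
q=down(rad(5))
manip.move_pose([*MID,.22],q); print(manip.current_clock())
shot('wrist','w1')
manip.servo_line([*MID,.022],vel=.15)
effector.close(f_grip=15); print('gap',manip.current_finger_gap(),manip.current_gripper_force(),manip.current_tool_pos())
manip.servo_line([*MID,.16],vel=.2); print(manip.current_clock())
q2=down(rad(-4.7))
manip.move_pose([*EMP,.16],q2); print(manip.current_clock(),manip.current_finger_gap())
shot('scene','s1');shot('side','d1');shot('wrist','w2')
manip.servo_line([*EMP,.04],vel=.15); shot('scene','s2'); shot('side','d2')
print(manip.current_clock(),manip.current_force())
E
python3 - <<'E'
import cv2,numpy as np
r=lambda n,x,y,w,h:cv2.resize(cv2.imread(f'pics/{n}.png')[y:y+h,x:x+w],(400,300),interpolation=cv2.INTER_CUBIC)
cv2.imwrite('pics/m2.png',np.vstack([np.hstack([r('w1',0,0,640,400),r('w2',0,0,640,400)]),np.hstack([r('s2',340,100,120,90),r('d2',260,90,120,90)])]))
E
```

```text
3.6167
gap 0.035563881977576546 15.000018328428268 [ 0.47342704 -0.36629924  0.02194764]
6.8917
8.95 0.03557643943905571
10.15 [ 0.02503239  0.6063971  -0.51361921]
```

View pics/m2.png

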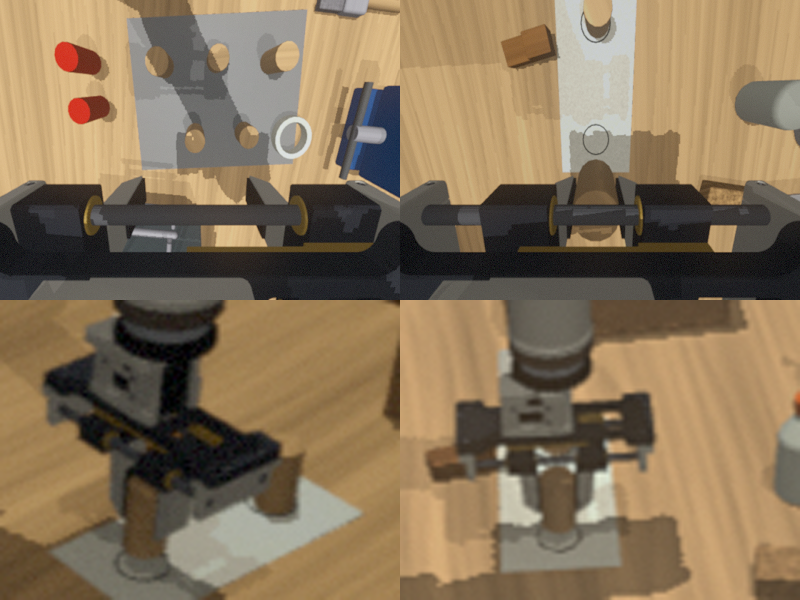

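The dowel is held upright (gap 35.6 mm) above the empty circle. In the right wrist view the circle is at about (312,187) in native pixels and the dowel's front bottom edge at about (312,213). I'll cross-check those, then lower and release.

```bash
python3 - <<'E'
from h import *
c=viewer.get_calibration('wrist'); print(manip.current_tool_pos(),EMP)
c=dict(c); c['eye']=np.array(c['eye'])+[0,0,.12]
print('circle',plane(c,(312,186.7),0),'front bottom',plane(c,(312,213),.138), 'TCP expected front',EMP+.018*SD)
E
```

```text
[0.50316678 0.20685317 0.04109449] [0.50221547 0.20645542]
circle [0.50290813 0.20712426 0.        ] front bottom [0.504339   0.22230832 0.138     ] TCP expected front [0.50369976 0.22439412]
```

```bash
python3 - <<'E'
from h import *
manip.servo_line([.503,.2085,.0235],vel=.05); manip.sleep(.2); print(manip.current_tool_pos(),manip.current_force())
manip.servo_line([.503,.2085,.0222],vel=.02); manip.sleep(.2); print(manip.current_tool_pos(),manip.current_force())
effector.open_jaws(); manip.sleep(.2)
manip.servo_line([.503,.2085,.2],vel=.2)
print(manip.current_clock())
manip.move_pose([*PAN,.16],down(rad(94.26))); print(manip.current_clock())
shot('scene','s3');shot('side','d3');im,c=shot('wrist','w3')
np.save('w3.npy',c,allow_pickle=True)
E
python3 - <<'E'
import cv2,numpy as np
r=lambda n,x,y,w,h:cv2.resize(cv2.imread(f'pics/{n}.png')[y:y+h,x:x+w],(400,300),interpolation=cv2.INTER_CUBIC)
cv2.imwrite('pics/m3.png',np.vstack([np.hstack([r('s3',350,120,100,75),r('d3',270,100,100,75)]),np.hstack([r('w3',0,0,640,400),r('s3',240,120,160,120)])]))
E
```

```text
[0.50316348 0.20848047 0.02363877] [-0.16288516  0.10000607 -0.73805474]
[0.50301444 0.20854676 0.0222307 ] [0.44288568 0.24463378 0.04965755]
13.5417
15.3833
```

View pics/m3.png

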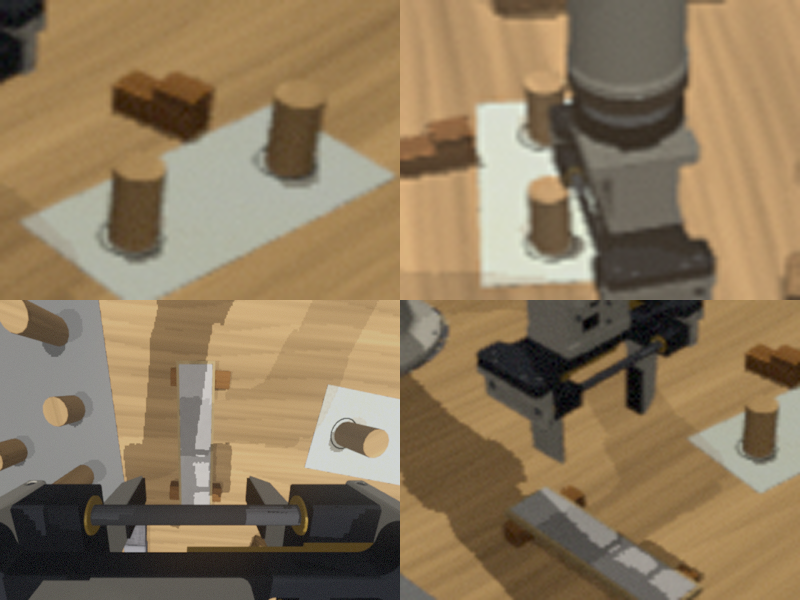

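The dowel stands upright inside the circle. The wrist view shows the panel centred between the open fingers, with its white face up. Next comes the panel.

```bash
python3 - <<'E'
from h import *
manip.servo_line([*PAN,.010],vel=.12); manip.sleep(.2); print(manip.current_tool_pos(),manip.current_force())
effector.close(f_grip=20); print('gap',manip.current_finger_gap(),manip.current_gripper_force())
manip.servo_line([*PAN,.05],vel=.06); print('gap',manip.current_finger_gap(),manip.current_force(),manip.current_wrist_torque())
manip.servo_line([*PAN,.15],vel=.12)
manip.servo_line([*SH,.15],down(rad(-4.73)),vel=.08); manip.sleep(.3)
print(manip.current_clock(),manip.current_tool_pos(),manip.current_finger_gap())
manip.servo_line([*SH,.075],vel=.06);print(manip.current_clock())
shot('scene','s4');shot('side','d4')
E
python3 - <<'E'
import cv2,numpy as np
r=lambda n,x,y,w,h:cv2.resize(cv2.imread(f'pics/{n}.png')[y:y+h,x:x+w],(400,300),interpolation=cv2.INTER_CUBIC)
cv2.imwrite('pics/m4.png',np.hstack([r('s4',340,90,120,90),r('d4',260,90,120,90)]))
E
```

```text
[ 0.53279667 -0.04574812  0.01059838] [ 1.26300363 -0.4089      0.79334039]
gap 0.055835433255758585 20.000039041042328
gap 0.05533530217559436 [ 0.7744829  -0.17281206 -0.95725747] [ 0.0049648   0.00135758 -0.0207623 ]
24.15 [0.50844318 0.28117678 0.1500258 ] 0.05569570869217899
25.55
```

View pics/m4.png

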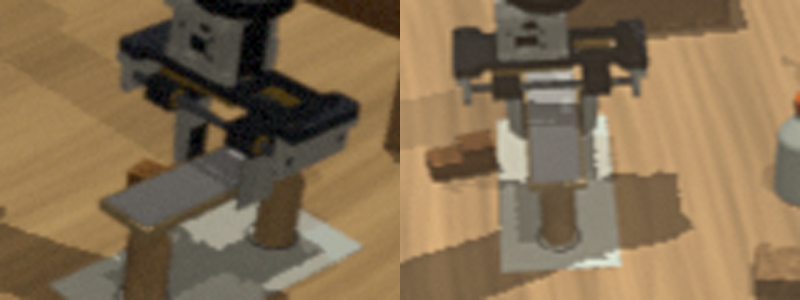

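The panel is held level above both dowels and lined up with them. I'll lower it until it touches, then release and retreat.

```bash
python3 - <<'E'
from h import *
manip.servo_line([*SH,.054],vel=.05); manip.sleep(.3); f0=manip.current_force()
z=.0515
while z>.0475:
    manip.servo_line([*SH,z],vel=.02); manip.sleep(.15); f=manip.current_force(); print(z,manip.current_tool_pos()[2],f-f0)
    if (f-f0)[2]>.8: break
    z-=.0007
effector.open_jaws(); manip.sleep(.3)
manip.servo_line([*SH,.20],vel=.12); manip.move_pose([.45,.0,.3],down(rad(0)))
manip.sleep(.3); print(manip.current_clock())
shot('scene','s5');shot('side','d5')
S,D=[viewer.get_calibration(n) for n in('scene','side')]
for n,c,p in(('s5',S,(400,155)),('d5',D,(307,125))):
    hsv=cv2.cvtColor(cv2.imread(f'pics/{n}.png'),cv2.COLOR_BGR2HSV); print(n,hsv[p[1],p[0]])
import cv2
r=lambda n,x,y,w,h:cv2.resize(cv2.imread(f'pics/{n}.png')[y:y+h,x:x+w],(400,300),interpolation=cv2.INTER_CUBIC)
cv2.imwrite('pics/m5.png',np.vstack([np.hstack([r('s5',340,90,120,90),r('d5',260,90,120,90)]),np.hstack([r('s5',0,0,640,400),r('d5',0,0,640,400)])]))
E
```

```text
0.0515 0.05149157037533513 [-0.50405237 -1.44012461 -0.11638776]
0.0508 0.05081009980552457 [-1.39552462 -1.25343312 -0.76117495]
0.0501 0.050094022802299576 [-2.19158745 -0.75423391 -0.19623163]
0.0494 0.04996558545223222 [-3.71550793 -1.95599337  7.42874504]
32.0833
s5 [ 16  18 156]
d5 [ 19  19 192]
```

View pics/m5.png

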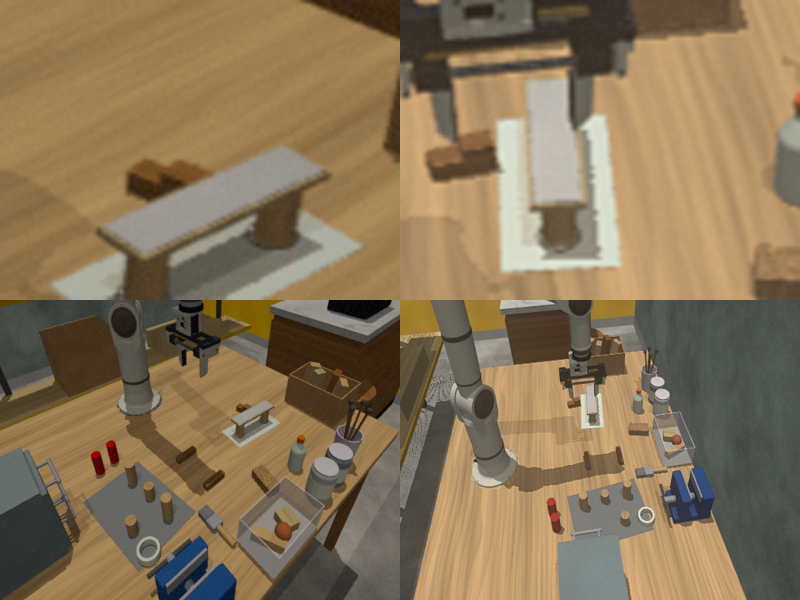

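The panel rests level on both dowels along the sheet, nothing else has moved and the arm is clear. One numeric check, then I hand in.

```bash
python3 - <<'E'
from h import *
c=viewer.get_calibration('scene'); g=cv2.cvtColor(cv2.imread('pics/s5.png'),cv2.COLOR_BGR2HSV)
ct=comp((g[:,:,1]<32)&(g[:,:,2]>125),(400,152))
q=cv2.boxPoints(cv2.minAreaRect(np.array([plane(c,(float(u),float(v)),.068)[:2]*1000 for u,v in ct[:,0]],np.float32)))/1000
e=[q[i]-q[i-1] for i in(1,2)]; e=max(e,key=np.linalg.norm)
print(q.mean(0),SH,np.linalg.norm(e),np.degrees(np.arctan2(e[1],e[0])))
if np.linalg.norm(q.mean(0)-SH)<.012 and abs(np.linalg.norm(e)-.202)<.01: print(manip.hand_in())
E
```

```text
[0.5077505  0.28111082] [0.5084 0.2812] 0.19881697 85.20793
the job is handed in; nothing more can be done
None
```

I handed the job in at about 32 s: the matching 60 mm dowel stands in the empty circle, and the panel lies white side up across both dowels, about 1 mm off the sheet's centre and within 0.1° of the line of circles.

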